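# Load the window-ledge organiser, tall bottle at the back first

### The arm

A 6-joint arm with a two-finger parallel gripper is mounted at the origin on the work surface. World frame = base frame: x ahead of the robot, y to its left, z up, the work surface at z = 0. Lengths are in mm, angles in rad, forces in N, time in s.
With the tool pointing down it reaches from about 150 to 775 mm from the base axis. Payload 6.1 kg.
Tool frame: the origin (TCP) lies midway between the tips of the shut fingers; the grasp point (between the pads) lies 19 mm behind it; z points along the fingers, y is the line along which they close (so a half turn about z gives the same grasp; the last joint's range is limited). The gripper opens to 85 mm and grips with 20 to 120 N. Pads are 22 mm wide; open, the fingers measure 114 mm over their backs; the gripper's body (76 mm by 85 mm) begins 54 mm behind the grasp point. The pads swing forward as they close: fully open they stand 13 mm farther back than shut.
Start: joints at [0, 0.126, -0.04, 1.405, 0, 1.571], TCP at [524.984, -0, 231.295] pointing down, gripper open.
Joint ranges: [-2.72, 2.72], [-0.95, 1.95], [-1.27, 1.35], [-1.78, 2.02], [-1.46, 1.47], [-3.14, 3.14]. Speed limits (rad/s): [2.39, 2.39, 3.01, 3.14, 3.14, 3.14].

### API

Orientations are given as a unit quaternion [x, y, z, w].
In Python, from bench import manip gives the robot as it stands. Calls block until the motion is done:
- manip.goto(position, orientation): joint-space move of the TCP to a pose.
- manip.move_straight(position, rotation=None, speed=150): straight line of the TCP; rotation=None keeps the orientation; speed is the mean speed in mm/s.
- manip.move_j(angles): joint-space move.
- manip.grip(opening): finger opening in mm; the grip force is fixed at half the most; returns when the fingers have stopped.
- manip.dwell(seconds).
- manip.solve_ik(position, orientation): joint angles nearest the present ones, or None.
- manip.camera(name): name is "scene" or "side" or "wrist"; returns a dict with "frame" (420x560x3 uint8, red, green, blue), "fx", "fy", "cx", "cy" (pixels), "k1" (the pictures are not rectified: a ray, as slopes to the right and down, at radius r is drawn at 1 + k1 r^2 times it, then the intrinsics apply), "origin" and "attitude" of the camera in the world; the wrist camera has in their place "tool_from_camera" (4x4, takes a point from camera to tool coordinates, whose origin is the TCP and whose axes are the flange's). Camera axes: x right, y up, looking along -z (the intrinsics and any distortion apply to the point x, -y, -z); pixel columns grow to the right and rows downward; lengths in mm; the calibration is good to about 2 mm. A picture is of the moment at which its call begins: read the wrist's pose just before it. There is no depth.
A pose or a line that the arm cannot do raises manip.MotionError and nothing moves.
- manip.job_done(): hands the job in; it is judged then, once.
Readings, each from a call of its own:
- manip.read_time_s(): time.
- manip.read_qpos(): joint angles.
- manip.read_qd(): joint speeds.
- manip.read_effort(): joint torques, N m.
- manip.read_tcp_pos(): TCP position.
- manip.read_orientation(): TCP orientation.
- manip.read_ft_force(): force on the tool from outside, world axes, zero at the start.
- manip.read_wrist_torque(): the same for the moment, N m.
- manip.read_finger_gap(): finger opening in mm.
- manip.read_gripper_force(): force on a finger pad.
Only numpy, scipy, OpenCV 4.12 (cv2) and the standard library are available. Lean on these libraries where they do the work, as an engineer would, in place of code of your own. Each camera call takes 0.05 s, during which the arm holds its last target. There are 200 camera calls.

### The job

Load the wooden organiser on the window ledge: first stand the tall red bottle in its back pocket (the one by the blue board) and let go, and only then stand the short steel mug in the front pocket, so that you never reach across the mug with the bottle. Set both down upright on the pocket floors, without dropping them, and leave the black timer where it is.

Things in the scene. Friction and masses are not known exactly. Their poses are not given: they have to be found in the camera images.
- tray: Low wooden organiser fixed to the ledge, 241 (x) by 116 (y) mm, with two square pockets each 100 x 100 mm inside. Origin: centre of its underside, on the ledge; z up. Its +x points to the back, away from the robot. Back pocket centre at x = +62.5 mm, y = 0; front pocket centre at x = -62.5 mm, y = 0, in its own frame. Pocket floors 8 mm above the ledge; side walls, front wall and the 25 mm wide divider rise to 22 mm above the ledge; the back wall is a blue board 45 mm high.
- bottle: Tall red drinks bottle with a black cap, a plain cylinder 56 mm in diameter over its full height of 180 mm, about 0.3 kg, loose, standing upright on the ledge. Best held by its top 30 mm (the cap). Origin: centre of its base; z up its axis.
- mug: Short stainless steel mug, round, 60 mm outside diameter at the rim, 75 mm high, wall 3 mm, about 0.15 kg, loose, standing upright on the ledge, mouth up. Origin: centre of its base; z up its axis. Its handle stands out on its own +y side to about 60 mm from the axis, so it can be held across the body along its own x.
- timer: Black plastic timer, 65 x 65 x 22 mm, lying loose on the ledge, with a round grey press button that rises 6 mm more. Origin: centre of its underside. Not to be moved.
Things that resemble listed ones, but are neither listed nor needed, are in the scene too. What is shaped like the bottle but yellow is not meant. Of the things that look like the mug, take the one that is nearest to the robot's base at the start.

How it is judged:
By the outcome, as a careful person would: the job done as asked, in the order asked, and still so for the second after the job is handed in, with the robot touching nothing.
It also fails if it takes over 58 s, if anything falls off the work surface, if the arm or the gripper's body presses on something with over 40 N, if the wrist force passes 120 N, or if a joint passes its speed limit or range.

## Working session

There is one attempt and no reset: what is moved stays moved. The work goes in short steps, each a Python script; the robot and the scene stay as the last script left them, time stands still between calls to the robot, and variables do not carry over. Pictures are saved under pics/ and viewed, at most 10 in all, crops included, and the job is handed in when it is done.

```bash
ls; mkdir -p pics; python3 - <<'E'
from bench import manip
import cv2,numpy as np
for n in ["scene","side"]:
    c=manip.camera(n); cv2.imwrite(f"pics/{n}0.png",c["frame"][:,:,::-1])
    print(n,{k:(np.round(v,3).tolist() if not np.isscalar(v) else v) for k,v in c.items() if k!="frame"})
c=manip.camera("wrist");print({k:np.round(v,3).tolist() for k,v in c.items() if k!="frame"})
print(manip.read_orientation(),manip.read_time_s())
E
```

```text
pics
scene {'fx': 440.28324776227134, 'fy': 440.28324776227134, 'cx': 270.51929665573135, 'cy': 204.648608596024, 'k1': 0.032613984873681175, 'origin': [1049.629, -223.375, 973.243], 'attitude': [0.2, 0.132, 0.551, 0.799]}
side {'fx': 469.90699320876905, 'fy': 469.90699320876905, 'cx': 284.507047478295, 'cy': 206.264710916249, 'k1': 0.03376096622538352, 'origin': [530.96, -1178.324, 740.034], 'attitude': [0.49, -0.007, -0.037, 0.871]}
{'fx': 354.64, 'fy': 354.64, 'cx': 270.526, 'cy': 207.158, 'k1': -0.06, 'tool_from_camera': [[0.0, 0.955, 0.296, 77.168], [1.0, -0.0, -0.0, 0.55], [-0.0, 0.296, -0.955, -143.347], [0.0, 0.0, 0.0, 1.0]]}
[ 7.07127093e-01  7.07086200e-01 -4.39154042e-04 -4.32861007e-04] 0.15
```

View pics/scene0.png

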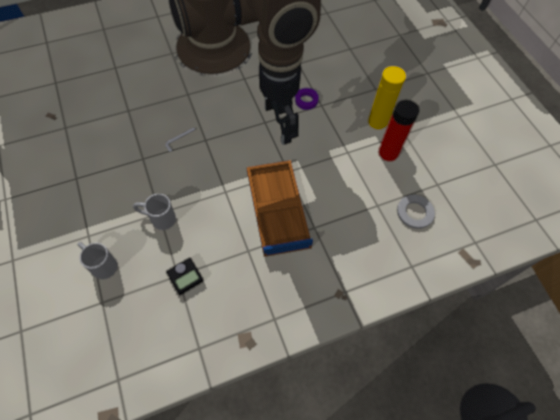

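View pics/side0.png

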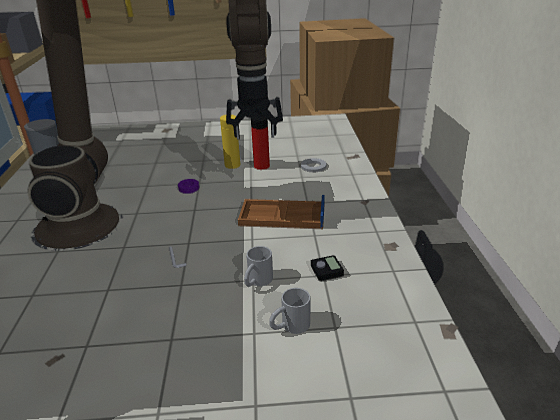

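The scene shows the red bottle with its cap at (405,112), the tray around (280,205), the nearest mug with its rim at (158,206) and handle to the left, and the timer at (185,277). The yellow bottle is at (388,98). I'll zoom in on these for measuring.

```bash
cat > h.py <<'E'
import numpy as np,cv2
from scipy.spatial.transform import Rotation as R
from bench import manip
def cam(n):
    if n=="wrist":
        p=np.array(manip.read_tcp_pos());q=manip.read_orientation()
        c=manip.camera(n);T=np.array(c["tool_from_camera"]);Rt=R.from_quat(q).as_matrix()
        c["o"]=p+Rt@T[:3,3];c["R"]=Rt@T[:3,:3]
    else:
        c=manip.camera(n);c["o"]=np.array(c["origin"]);c["R"]=R.from_quat(c["attitude"]).as_matrix()
    return c
def KD(c): return np.array([[c["fx"],0,c["cx"]],[0,c["fy"],c["cy"]],[0,0,1.]]),np.array([c["k1"],0,0,0.])
def ray(c,uv):
    K,D=KD(c);a=cv2.undistortPoints(np.array(uv,float).reshape(-1,1,2),K,D)[:,0]
    return np.c_[a[:,0],-a[:,1],-np.ones(len(a))]@c["R"].T
def onz(c,uv,z):
    d=ray(c,uv);return c["o"]+d*((z-c["o"][2])/d[:,2])[:,None]
def proj(c,P):
    q=(np.atleast_2d(P)-c["o"])@c["R"]*[1,-1,-1];K,D=KD(c)
    return cv2.projectPoints(q,np.zeros(3),np.zeros(3),K,D)[0][:,0]
E
python3 - <<'E'
from h import *
c=cam("scene");f=c["frame"][:,:,::-1]
def crop(u,v,w,h): return cv2.resize(f[v:v+h,u:u+w],None,fx=5,fy=5,interpolation=cv2.INTER_CUBIC)
a=crop(240,155,80,100); b=crop(120,185,60,50); d=crop(370,95,60,70)[:250+0]
d=crop(370,95,60,70);d=d[:300]
cv2.imwrite("pics/crop.png",np.hstack([a,np.vstack([b,crop(370,120,60,50)])])) 
print("bottle-ish",onz(c,[[391,155]],0),onz(c,[[406,111]],180))
print("mug",onz(c,[[158,206]],75)); print("tray",onz(c,[[249,168],[291,163],[310,241],[265,245]],22));print("timer",onz(c,[[185,277]],15))
h=cv2.cvtColor(np.ascontiguousarray(f),cv2.COLOR_BGR2HSV)
m=((h[...,0]<6)|(h[...,0]>174))&(h[...,1]>200)&(h[...,2]>60)
v,u=np.nonzero(m);print(m.sum(),u.min(),u.max(),v.min(),v.max())
E
```

```text
bottle-ish [[547.70377093 321.6182905    0.        ]] [[545.06165265 310.36353836 180.        ]]
mug [[ 522.63513392 -288.52802314   75.        ]]
tray [[466.43267474 -49.11692611  22.        ]
 [490.16048353  57.00576483  22.        ]
 [707.09190735  16.4604453   22.        ]
 [679.2276497  -85.63747776  22.        ]]
timer [[ 685.24548018 -280.70752544   15.        ]]
719 380 410 117 159
```

View pics/crop.png

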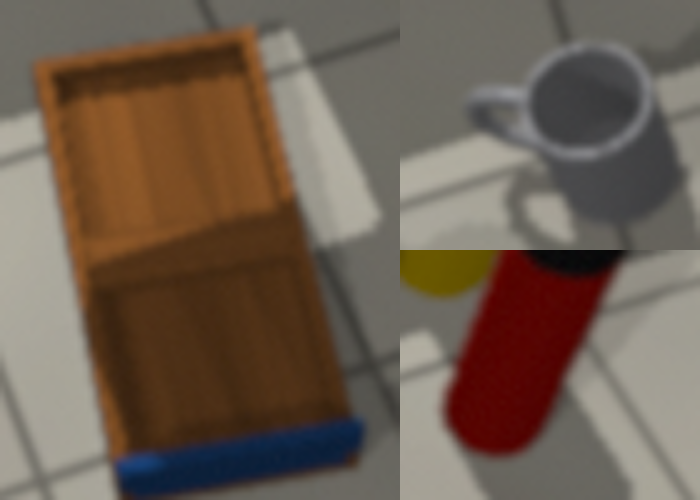

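```bash
cat >> h.py <<'E'
def down(a):  # tool z down, closing axis y at world angle a (rad), camera (tool x) at a+90deg
    y=np.array([np.cos(a),np.sin(a),0]);z=np.array([0,0,-1.]);x=np.cross(y,z)
    return R.from_matrix(np.c_[x,y,z]).as_quat()
E
python3 - <<'E'
from h import *
c=cam("scene")
yb=onz(c,[[394,75]],180)[0];rb=onz(c,[[406,111]],180)[0];print("yellow",yb,"red",rb)
fc=onz(c,[[247.6,168],[290.4,161]],22);bc=onz(c,[[264,254.5],[311,248]],0);print("tray front",fc,np.linalg.norm(fc[0]-fc[1]),"back",bc,np.linalg.norm(bc[0]-bc[1]))
print("len",np.linalg.norm(fc.mean(0)[:2]-bc.mean(0)[:2]))
print("mug rim",onz(c,[[157.6,205.2]],75),"handle",onz(c,[[134.5,205]],45))
d=rb-yb;a=np.arctan2(d[1],d[0])+np.pi/2
for k in range(-1,2):
  j=manip.solve_ik([rb[0],rb[1],300],down(a+k*np.pi));print(a+k*np.pi,None if j is None else np.round(j,2))
E
```

```text
yellow [437.71959046 337.09419709 180.        ] red [545.06165265 310.36353836 180.        ]
tray front [[465.17542381 -52.45907505  22.        ]
 [483.93839615  57.87505157  22.        ]] 111.91813359898975 back [[ 6.92407435e+02 -9.31595994e+01  0.00000000e+00]
 [ 7.16559655e+02  1.70704316e+01  1.13686838e-13]] 112.84497971796368
len 233.51023437482579
mug rim [[ 520.29247959 -288.86894569   75.        ]] handle [[ 482.9062779  -341.70832559   45.        ]]
-1.8148553929976197 [ 0.52  0.35  0.39  1.62  0.   -2.38]
1.3267372605921735 [0.52 0.35 0.39 1.62 0.   0.76]
4.468329914181966 [ 0.52  0.35  0.39  1.62  0.   -2.38]
```

```bash
python3 - <<'E'
from h import *
manip.goto([545,311,310],down(1.327))
c=cam("wrist");cv2.imwrite("pics/w1.png",c["frame"][:,:,::-1])
np.savez("w1.npz",**{k:c[k] for k in ["fx","fy","cx","cy","k1","o","R"]})
print(proj(c,[[545,311,180],[545,311,0],[545,311,160]]),manip.read_tcp_pos(),manip.read_time_s())
E
```

```text
[[269.41850609 195.69125447]
 [269.96810034 158.58383306]
 [269.51044217 189.47604422]] [545.2550262  309.85906043 309.89658801] 1.525
```

View pics/w1.png

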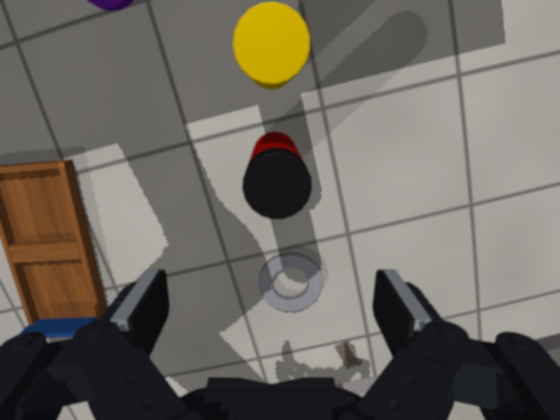

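The wrist view shows the black cap's top circle at about (277.5,184), with the yellow bottle's cap at (271,44) and a flat ring at (291,282). I'll correct and grasp.

```bash
python3 - <<'E'
from h import *
d=np.load("w1.npz");c={k:d[k] for k in d}
for k in("fx","fy","cx","cy","k1"):c[k]=float(c[k])
p=onz(c,[[277.5,184]],180)[0];r=onz(c,[[243.5,184],[311.5,184]],180);print(p,np.linalg.norm(r[0]-r[1]))
q=down(1.327)
assert np.hypot(p[0]-545,p[1]-311)<15
manip.goto([p[0],p[1],230],q)
manip.move_straight([p[0],p[1],143],speed=120)
print(manip.read_ft_force())
print(manip.grip(0),manip.read_finger_gap(),manip.read_gripper_force(),manip.read_ft_force(),manip.read_tcp_pos())
manip.move_straight([p[0],p[1],230],speed=120)
print(manip.read_finger_gap(),manip.read_ft_force(),manip.read_time_s())
# tray measurement view: bottle over back pocket estimate
E
```

```text
[537.2551405  319.53128775 180.        ] 53.78764882804523
[ 0.06499166 -0.48550601  0.08145068]
False 54.46039505150141 64.25504665996414 [ 0.33466613 -1.77988408  5.56588873] [537.74672839 319.54655494 144.24443477]
54.46077389278134 [ 0.53038082  0.22911436 -4.26683785] 4.0833
```

```bash
python3 - <<'E'
from h import *
manip.goto([650,-28,255],down(1.39))
c=cam("wrist");cv2.imwrite("pics/w2.png",c["frame"][:,:,::-1])
np.savez("w2.npz",**{k:c[k] for k in ["fx","fy","cx","cy","k1","o","R"]})
print(manip.read_finger_gap(),manip.read_tcp_pos(),manip.read_time_s())
E
```

```text
54.23288860397466 [649.8993954  -26.53787246 254.87742343] 5.5
```

View pics/w2.png

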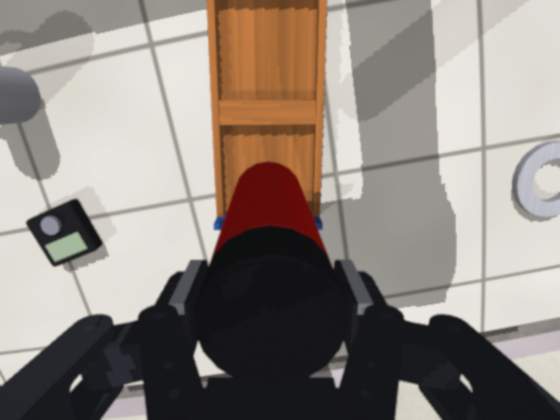

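The wrist view shows the divider spanning (212.5,113) to (323.5,112), the blue board's ends at (216,223) and (322,223), and the bottle held vertical with its base edge at (268,163).

```bash
python3 - <<'E'
from h import *
d=np.load("w2.npz");c={k:d[k] for k in d}
for k in("fx","fy","cx","cy","k1"):c[k]=float(c[k])
p=onz(c,[[212.5,113],[323.5,112]],22);b=onz(c,[[214,222],[323,222]],45)
print("divider",p,np.linalg.norm(p[1]-p[0]),p.mean(0));print("board",b,np.linalg.norm(b[1]-b[0]),b.mean(0))
v=p[0]-p[1];print("yaw",np.degrees(np.arctan2(v[1],v[0]))+90, "axis",np.degrees(np.arctan2(*(b.mean(0)-p.mean(0))[[1,0]])))
t=np.array([649.9,-26.5,254.9])
f=np.array([np.cos(-.175),np.sin(-.175),0])
B=t*[1,1,0]+[0,0,111]
print("base near edge pred",proj(c,B-28*f),proj(c,[B+28*np.array([-f[1],f[0],0])]),proj(c,[t+[0,0,36]]))
E
```

```text
divider [[579.97237045 -73.21283427  22.        ]
 [599.41214665  39.59637452  22.        ]] 114.47192881090871 [589.69225855 -16.80822987  22.        ]
board [[689.20936506 -92.93461718  45.        ]
 [709.76348521  20.51691207  45.        ]] 115.29840130428958 [699.48642514 -36.20885255  45.        ]
yaw -9.777431475807973 axis -10.020723331852658
base near edge pred [[268.63443835 158.23089364]] [[302.29088605 191.3996854 ]] [[266.59012397 320.41135141]]
```

```bash
cat >> h.py <<'E'
def lower(x,y,z0,zmin,th=3.0,step=1.0):
    f0=np.array(manip.read_ft_force())[2];z=z0
    while z>zmin:
        z-=step;manip.move_straight([x,y,z],speed=20)
        f=manip.read_ft_force()[2]
        if f-f0>th:break
    print("lower: cmd z",z,"tcp",manip.read_tcp_pos(),"dF",f-f0);return z
E
python3 - <<'E'
from h import *
x,y=648.5,-27.2
manip.move_straight([x,y,175],down(1.40),speed=100)
manip.move_straight([x,y,156],speed=40)
z=lower(x,y,156,147)
manip.dwell(.2);print(manip.read_ft_force(),manip.read_time_s())
manip.grip(85)
print(manip.read_ft_force(),manip.read_finger_gap())
manip.move_straight([x,y,240],speed=100)
manip.goto([520,-150,260],down(1.40))
c=cam("scene");cv2.imwrite("pics/s2.png",c["frame"][:,:,::-1]);print(manip.read_time_s())
E
```

```text
lower: cmd z 151.0 tcp [648.92031067 -27.30351135 152.21674562] dF 9.819843748937224
[-1.17991623 -0.23164176  7.50668749] 8.525
[0.6245606  0.65842237 0.08702969] 85.15131516909054
10.7833
```

View pics/s2.png

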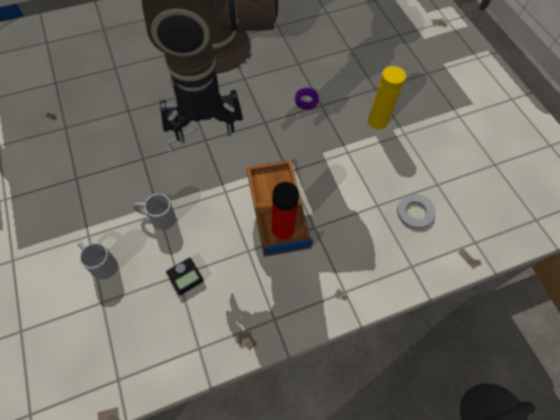

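The bottle stands in the back pocket. Next, a close look at the mug with the camera on its handle side, so that it stays away from the bottle at placing.

```bash
python3 - <<'E'
from h import *
a=np.radians(145)
print(manip.solve_ik([520,-289,40],down(a)),manip.solve_ik([528,-6,50],down(np.radians(125))))
manip.goto([520,-289,230],down(a))
c=cam("wrist");cv2.imwrite("pics/w3.png",c["frame"][:,:,::-1])
np.savez("w3.npz",**{k:c[k] for k in ["fx","fy","cx","cy","k1","o","R"]})
print(manip.read_tcp_pos(),manip.read_time_s())
E
```

```text
[-0.50726177  0.31987952 -0.22138793  1.02952887  0.         -1.46719286] [-0.01136315  0.19483492 -0.36258177  1.01337963  0.         -0.62222839]
[ 520.50358121 -288.33189315  229.86760862] 12.0667
```

View pics/w3.png

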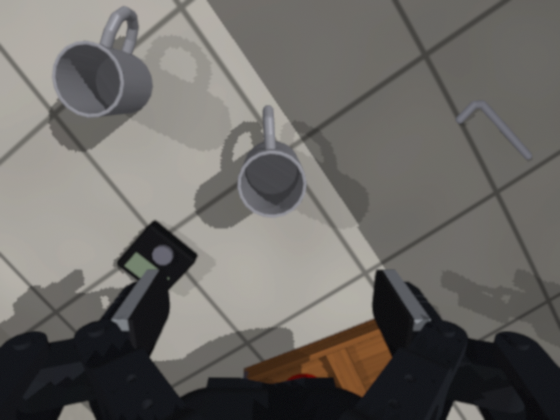

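The mug's rim centre is at (272,183) and its handle points straight up in the picture with the tip at (268,107). The timer at (158,255) is clear of the fingers.

```bash
python3 - <<'E'
from h import *
d=np.load("w3.npz");c={k:d[k] for k in d}
for k in("fx","fy","cx","cy","k1"):c[k]=float(c[k])
p=onz(c,[[272,183]],75)[0];r=onz(c,[[239,183],[305,183]],75);h=onz(c,[[268,107],[269,150]],40)
ang=np.arctan2(*(h[0]-p)[[1,0]]);print(p,np.linalg.norm(r[0]-r[1]),"handle",h,np.hypot(*(h[0]-p)[:2]),np.degrees(ang))
print("timer dist",onz(c,[[158,255]],22)-p)
assert np.hypot(*(p[:2]-[520,-289]))<20 and abs(np.degrees(ang)+125)<15
a=ang+1.5*np.pi
q=down(a); print(np.degrees(a))
manip.goto([p[0],p[1],150],q)
manip.move_straight([p[0],p[1],36],speed=120)
print(manip.read_ft_force(),manip.read_time_s())
manip.grip(0)
T=np.array(manip.read_tcp_pos());print(manip.read_finger_gap(),manip.read_gripper_force(),manip.read_ft_force(),T)
manip.move_straight([p[0],p[1],130],speed=120)
print(manip.read_finger_gap(),manip.read_ft_force(),manip.read_time_s())
np.savez("g.npz",p=p,a=a,tz=T[2])
E
```

```text
[ 517.16830345 -290.10303106   75.        ] 56.89812673474522 handle [[ 484.23464477 -343.42387001   40.        ]
 [ 505.92258779 -310.89000645   40.        ]] 62.67166616897887 -121.70158470925293
timer dist [[154.60447359   5.05987135 -53.        ]]
148.29841529074707
[-0.24327236  0.37822912 -0.96989697] 13.5833
57.59063471309176 65.00704796053469 [-0.13799817  0.83007752  6.35032785] [ 517.79982052 -290.42750086   37.03377378]
57.80812689158104 [ 0.18710296 -0.40375103 -0.94263746] 14.8833
```

```bash
python3 - <<'E'
from h import *
g=np.load("g.npz");x,y=535.0,-1.2;q=down(np.radians(125));z=float(g["tz"])+8
manip.goto([x,y,140],q)
c=cam("wrist");cv2.imwrite("pics/w4.png",c["frame"][:,:,::-1])
print(manip.read_finger_gap(),manip.read_time_s())
manip.move_straight([x,y,z+18],q,speed=100)
manip.move_straight([x,y,z+3],speed=40)
lower(x,y,z+3,z-5)
c=cam("wrist");cv2.imwrite("pics/w5.png",c["frame"][:,:,::-1])
print(manip.read_ft_force(),manip.read_time_s())
E
```

```text
57.86268343610804 16.05
lower: cmd z 44.03377378191135 tcp [535.05466357  -1.15661114  44.97656297] dF 7.429860635322664
[-2.58093762 -0.2811852   5.58401111] 18.5417
```

View pics/w5.png

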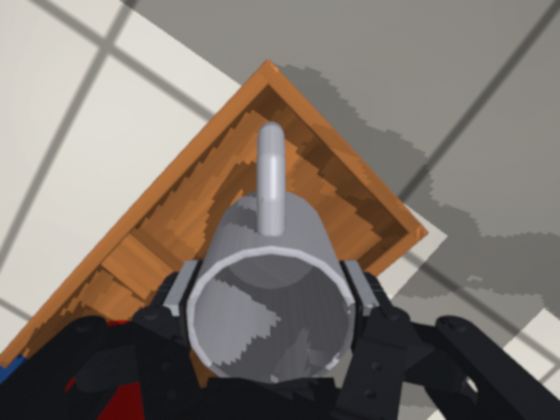

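The mug is on the pocket floor, with contact at the expected height of 8 mm and the handle inside the corner at (271,130). I'll release and back off.

```bash
python3 - <<'E'
from h import *
x,y=535.0,-1.2
manip.grip(85);print(manip.read_finger_gap(),manip.read_ft_force())
manip.move_straight([x,y,150],speed=80)
manip.move_straight([430,60,280],speed=150)
manip.dwell(.3)
a=cam("scene")["frame"][140:280,140:340,::-1];b=cam("side")["frame"][130:290,200:400,::-1]
cv2.imwrite("pics/end.png",np.vstack([cv2.resize(a,None,fx=2,fy=2),cv2.resize(b,None,fx=2,fy=2)[:300]]));print(manip.read_time_s())
E
```

```text
85.1033480810882 [-0.07624246  0.26791099 -0.63983498]
22.1417
```

View pics/end.png

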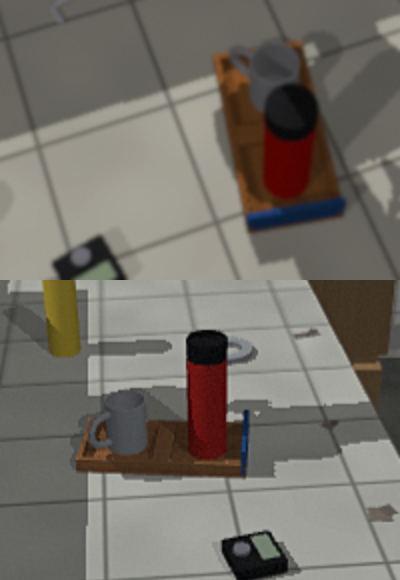

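Both views show the mug upright in the front pocket, the bottle upright in the back pocket, and the timer in its place.

```bash
python3 -c "
from bench import manip
print(manip.job_done())"
```

```text
the job is handed in; nothing more can be done
None
```

The job is handed in: the red bottle went into the back pocket first, then the steel mug into the front pocket. Both stand upright on the pocket floors, the timer was not touched, and the clock read about 22 s of the 58 s allowed.

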